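Index the tall vial to the reading position with the ratchet lever

TASK

Bring the tall vial round to the analyser's optical snout by working the sample changer's index lever: swing it fully to its far stop and let it come fully home again, one station a stroke, as often as it takes and no further, and leave the lever home. The carousel only turns one way; feel for the lever's stops without forcing it hard into their rubber buffers, do not touch the carousel or the vials, and leave the other things on the bench where they are.

Things in the scene. Friction and masses are not known exactly. Their poses are not given: they have to be found in the camera images.
- changer: the sample changer, a fixed bench unit on a round aluminium base (250 mm across, 16 mm high). Origin on the carousel's upright axis at bench height; x points from the axis to the analyser's snout, so the lever's side is -x; y is horizontal across that, z up
- shield_edge (a point): middle of the lower front edge of the changer's flat, clear, rigid dust shield (changer's x -175 to 145, y -170 to 170 mm, 183 to 192 mm above the bench, aluminium edge strips; 12 mm posts at x 130 and -50, y +-150). It overhangs the lever's post by 10 to 17 mm: fingers must come in under this edge from the -x side, leaning about 25 to 45 degrees from vertical
- cabinet (a point): centre of the top of the blue analyser cabinet fixed to the changer's +x side (this point at its x 325, y -30 mm): 240 (x) by 300 (y) mm, 300 mm high. Its black snout points along -x at the reading position
- axis (a point): centre of the carousel disc's top face, 62 mm above the bench, on the turning axis
- carousel: aluminium turntable disc, 240 mm across, top 62 mm above the bench, with 12 grey cups (37 mm across, 22 mm high) 30 degrees apart at 95 mm radius; six hold a loose vial. A full lever stroke turns it one station (30 degrees) clockwise seen from above; a pawl stops it from turning back and friction (0.25 N m) keeps it where it is left. Origin on the axis at bench height
- read_point (a point): the reading position: centre of the cup floor before the snout's end, 64 mm above the bench, on the changer's +x axis at 95 mm radius. At the start a short vial stands here
- tall_vial_mid (a point): centre of the tall white capped vial (29 mm in diameter, 98 mm tall; the only tall one), half-way up. It starts in a cup 2, 3, 4 or 5 stations before the reading position: 60, 90, 120 or 150 degrees counter-clockwise from it seen from above
- tall_vial: the same tall vial; origin at the centre of its underside
- lever_grip (a point): centre of the lever's white plastic upright round post: 22 mm in diameter, 31 to 91 mm above the bench (this point 61 mm), 165 mm from the axis. At home it lies on the changer's -x side, 16 degrees towards -y; a stroke swings it clockwise seen from above, across the -x axis, to 16 degrees towards +y (a path of 94 mm)
- lever: the lever: a flat steel arm (20 mm wide, 21 to 31 mm above the bench) that pivots on the carousel's axis and carries the post. Origin on the axis at bench height; the arm runs along its -x. Swinging it takes 2 to 7 N at the post; at either stop the force rises sharply
- lever_angle (a joint): lever angle: 0 at home, 0.567 rad at the far stop. A spring brings it home when let go or followed back. The pawl takes the next tooth only in the last 0.04 rad before home, the station is reached only at the far stop; a half stroke leaves the carousel in between until a later one completes it. The stops' rubber yields 0.01 rad at 20 N; 0.03 rad past a stop (50 N) is forcing it
- vial_a: short white capped vial, 29 mm in diameter, 60 mm tall, loose in one of the carousel's cups; origin at the centre of its underside. Not the wanted one
- vial_b: short white capped vial, 29 mm in diameter, 60 mm tall, loose in one of the carousel's cups; origin at the centre of its underside. Not the wanted one
- vial_c: short white capped vial, 29 mm in diameter, 60 mm tall, loose in one of the carousel's cups; origin at the centre of its underside. Not the wanted one
- vial_d: short white capped vial, 29 mm in diameter, 60 mm tall, loose in one of the carousel's cups; origin at the centre of its underside. Not the wanted one
- vial_e: short white capped vial, 29 mm in diameter, 60 mm tall, loose in one of the carousel's cups; origin at the centre of its underside. Not the wanted one
- pipette: white pipette lying on the bench beside the changer, on the lever's side, 265 mm long, 30 mm high; a bystander
- reagent_bottle: white round bottle, 52 mm in diameter, 88 mm tall, beyond the lever at the right; a bystander
- pen: blue pen, 140 mm long, 11 mm high, lying near the lever; a bystander
- water_bottle: clear water bottle, 66 mm in diameter, 200 mm tall, at the right; a bystander
- tip_rack: grey pipette-tip rack, 85 x 125 x 55 mm, at the right; a bystander

How it is judged:
By the outcome, as a careful person would: the job done as asked, in the order asked, and still so for the second after the job is handed in, with the robot touching nothing.
It also fails if it takes over 54 s, if anything falls off the work surface, if the arm or the gripper's body presses on something with over 40 N, if the wrist force passes 120 N, or if a joint passes its speed limit or range.

ROBOT

A 6-joint arm with a two-finger parallel gripper is mounted at the origin on the work surface. World frame = base frame: x ahead of the robot, y to its left, z up, the work surface at z = 0. Lengths are in m, angles in rad, forces in N, time in s.
With the tool pointing down it reaches from about 0.25 to 0.775 m from the base axis. Payload 4 kg.
Tool frame: the origin (TCP) lies midway between the tips of the shut fingers; the grasp point (between the pads) lies robot.tcp_to_grasp behind it (robot.tcp_to_grasp is the distance from the TCP to the grasp point, in m); y points along the fingers, x is the direction in which the jaws open and shut, and the axes are right-handed (so a half turn about y gives the same grasp; the last joint's range is limited). The gripper opens to 94 mm and grips with 3 to 60 N. Pads are 16 mm wide; open, the fingers measure 119 mm over their backs; the gripper's body (75 mm by 177 mm) begins 78 mm behind the grasp point.
Start: joints at [1.233, 0.087, 1.371, -0, 1.684, -0.103], TCP at [0.128, 0.535, 0.206] pointing down, gripper open.
Joint ranges: [-3.1, 3.1], [-0.76, 2.03], [0.27, 2.55], [-1.08, 4.22], [0.17, 2.65], [-2.57, 2.57]. Speed limits (rad/s): [2.79, 2.79, 3.14, 3.14, 3.14, 3.14].

INTERFACE

Orientations are given as [roll, pitch, yaw] about the fixed x, y, z axes, in that order (R = Rz(yaw) Ry(pitch) Rx(roll)).
In Python, from bench import robot gives the robot as it stands.
- The arm moves only by the tool arm_command, never from a script. Its argument "series" is text: rows parted by semicolons, each of 7 numbers parted by spaces: the turn, a rotation vector about the tool's x, y, z in rad, then the shift along the tool's x, y, z in m, then the finger opening in m, from 0 to 0.094. A call has 1 to 12 rows; each row shifts and turns the pose as measured when the row begins, along the tool's axes as they then stand; what a row does not reach is not made up. A row lasts 1/10 s, in which the tool goes at most 50 mm and 8.59 degrees, less where a joint would pass 70% of its speed; a pose out of reach is approached as far as the arm can. A call with a gripper value outside its range is refused whole. The fingers move at their own pace and stop on an object; the grip force is fixed at half the most. Time passes only in rows, so rows that do not move let the fingers close. It gives the time, the measured TCP pose, the force and the opening at its end, in the units of the state.
- robot.get_obs(): the state, without advancing time (a new reading comes with each control period).
- robot.snapshot(name): name is "scene" or "top" or "wrist"; returns the picture (480x640x3 uint8, blue, green, red); there is no depth.
- robot.camera_params(name): a dict with "fx", "fy", "cx", "cy" (pixels), "extrinsics" (4x4, takes a point from camera to world coordinates). Camera axes: x right, y up, looking along -z (the intrinsics and any distortion apply to the point x, -y, -z); pixel columns grow to the right and rows downward; lengths in m; the calibration is good to about 2 mm. The wrist camera is an equidistant fisheye: a pixel r from the principal point sees the ray r / f radians off the axis. A picture is of the moment at which its call begins: read the wrist's pose just before it. camera_params takes no time and is no camera call; for the wrist camera it gives the pose at the moment of the call.
- robot.close_job(): hands the job in, once; it reports no verdict.
Trained networks look in the newest picture that a camera, given by its name, has taken for a name from the list of things; names that differ only in an ending like _2 or _b are one class to them, and where a whole thing is asked for, a point or a joint stands for the part that bears it (a point fixed in the world has none). Each returns a list of dicts, best first, with "score" (0 to 1); they miss things now and then, are a little off and sometimes report something else, mostly with a low value. They report only what shows in the picture. A call takes as long as a camera call.
- robot.spot_in(camera, target): "centre" ([x, y, z] in m, in the coordinates of the camera as it stood for that picture, good to about 4 mm: the middle of the surface that is visible of it).
The state is a dict: "time": time; "joint_positions": joint angles; "qvel": joint speeds; "joint_torque": joint torques, N m; "tool_pos": TCP position; "ee_rot": TCP orientation; "wrist_force": force on the tool from outside, world axes, zero at the start; "wrist_torque": the same for the moment, N m; "width": finger opening in m.
Only numpy, scipy, OpenCV 4.12 (cv2) and the standard library are available. Lean on these libraries where they do the work, as an engineer would, in place of code of your own. Each camera call takes 0.05 s, during which the arm holds its last target.

## Working session

There is one attempt and no reset: what is moved stays moved. The work goes in short steps, Python scripts to look and compute and a tool call to move; the robot and the scene stay as the last step left them, time stands still between calls to the robot, and variables do not carry over. Pictures are saved under pics/ and viewed, and the job is handed in when it is done.

Besides the shell and the picture viewer there is one more tool, called after "Emit:" in YAML: its name, and indented under it one key for each argument. arm_command: Moves the arm, as the interface text tells. Its arguments: {"type":"object","properties":{"series":{"type":"string"}},"required":["series"]}

```bash
mkdir -p pics; ls; python3 - <<'E'
from bench import robot
import cv2,json
o=robot.get_obs();print(o)
print(robot.tcp_to_grasp)
for c in ["scene","top"]:
    cv2.imwrite(f"pics/{c}0.png",robot.snapshot(c))
    p=robot.camera_params(c);print(c,p)
    for t in ["changer","shield_edge","cabinet","axis","read_point","tall_vial_mid","lever_grip","lever","pipette","pen","reagent_bottle","water_bottle","tip_rack"]:
        r=robot.spot_in(c,t)
        for d in r[:2]:
            import numpy as np
            w=np.array(p["extrinsics"])@np.append(d["centre"],1)
            print(c,t,round(d["score"],2),w[:3].round(3))
print(robot.get_obs()["time"])
E
```

```text
pics
{'time': 0.0, 'joint_positions': array([ 1.23288354e+00,  8.79684886e-02,  1.37224132e+00, -1.21587338e-05,
        1.68358660e+00, -1.03125134e-01]), 'qvel': array([ 0.00046003, -0.00067947, -0.0005322 , -0.00195606,  0.00043054,
       -0.00062153]), 'joint_torque': array([ 1.20314185e-04, -3.40173519e+01, -3.02434766e+01,  7.19453255e-02,
        3.29994026e-02, -1.72618597e-04]), 'tool_pos': array([0.1277912 , 0.53438988, 0.20430336]), 'ee_rot': array([-1.57058149,  0.00219329,  1.33600755]), 'wrist_force': array([-0.58024415,  0.65213775, -0.10469597]), 'wrist_torque': array([ 0.02699956,  0.06636397, -0.02369181]), 'width': 0.0940297877396573}
0.0188
scene {'fx': 527.9919147063621, 'fy': 527.9919147063621, 'cx': 332.77639014444094, 'cy': 248.17882776656123, 'extrinsics': array([[ 0.32609478, -0.83439824,  0.4443442 ,  1.22137762],
       [ 0.94533251,  0.28636321, -0.15602103, -0.27379681],
       [ 0.00293984,  0.47093066,  0.88216533,  1.42025882],
       [ 0.        ,  0.        ,  0.        ,  1.        ]])}
scene changer 0.87 [0.613 0.253 0.189]
scene shield_edge 0.55
[... 727 characters left out ...]
5024],
       [ 0.01412133,  0.15036441,  0.98852978,  1.45447157],
       [ 0.        ,  0.        ,  0.        ,  1.        ]])}
top changer 0.77 [0.575 0.23  0.191]
top changer 0.68 [ 0.737 -0.295  0.057]
top shield_edge 0.64 [0.573 0.228 0.191]
top cabinet 0.68 [0.572 0.226 0.187]
top axis 0.63 [0.574 0.228 0.19 ]
top read_point 0.86 [0.571 0.23  0.189]
top tall_vial_mid 0.37 [ 0.454 -0.604  0.046]
top lever 0.57 [ 0.558 -0.512  0.131]
top pipette 0.76 [ 0.515 -0.258  0.026]
top pen 0.61 [ 0.681 -0.173  0.01 ]
top reagent_bottle 0.49 [ 0.741 -0.291  0.058]
top water_bottle 0.79 [ 0.558 -0.512  0.132]
top water_bottle 0.61 [ 0.682 -0.171  0.009]
top tip_rack 0.8 [ 0.451 -0.605  0.046]
1.4
```

View pics/scene0.png

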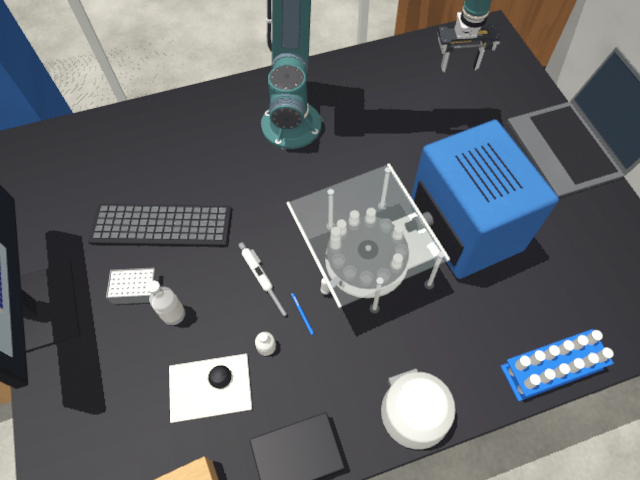

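View pics/top0.png

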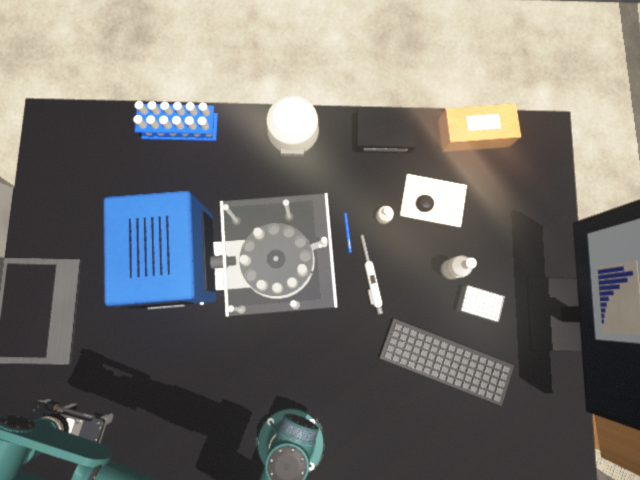

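```bash
python3 - <<'E'
import cv2
a=cv2.imread("pics/top0.png")[180:330,200:350];cv2.imwrite("pics/top0z.png",cv2.resize(a,(600,600),interpolation=cv2.INTER_CUBIC))
a=cv2.imread("pics/scene0.png")[160:320,280:480];cv2.imwrite("pics/scene0z.png",cv2.resize(a,(750,600),interpolation=cv2.INTER_CUBIC))
E
```

```text
(no output)
```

View pics/top0z.png

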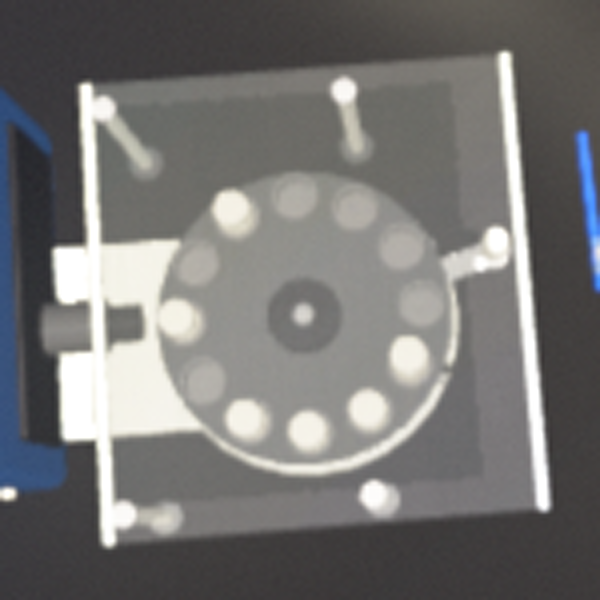

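View pics/scene0z.png

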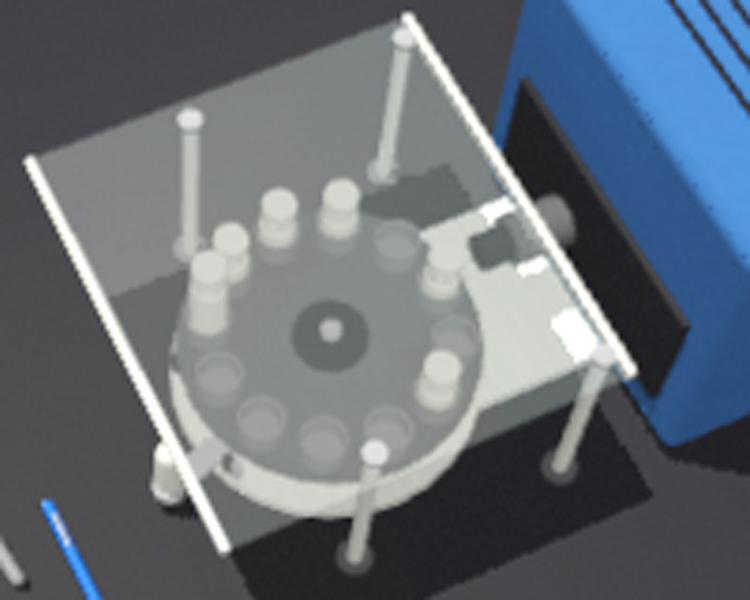

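```bash
cat > h.py <<'E'
import numpy as np
def proj(p,P):
    E=np.array(p["extrinsics"]);c=(np.linalg.inv(E)@np.append(P,1))[:3]
    return np.array([p["cx"]+p["fx"]*c[0]/-c[2], p["cy"]-p["fy"]*c[1]/-c[2]])
E
python3 - <<'E'
from h import *
from bench import robot
from scipy.optimize import least_squares
T=[((505,55),(-173,-170,192)),((543,510),(-173,170,192)),((83,85),(143,-170,192)),((108,543),(143,170,192)),
((148,162),(130,-150,0)),((355,150),(-50,-150,0)),((303,313),(0,0,64)),((495,240),(-165*np.cos(.279),-165*np.sin(.279),91))]
S=[((30,160),(-173,170,192)),((222,550),(-173,-170,192)),((408,17),(143,170,192)),((632,373),(143,-170,192)),((331,330),(0,0,64)),((166,452),(-165*np.cos(.279),-165*np.sin(.279),91)),((355,558),(-50,-150,2)),((560,467),(130,-150,2))]
obs=[("top",np.array(a)/4+[200,180]-.375,np.array(b)/1000) for a,b in T]+[("scene",np.array(a)/3.75+[280,160]-.37,np.array(b)/1000) for a,b in S]
cp={c:robot.camera_params(c) for c in("top","scene")}
def W(q,b):
    c,s=np.cos(q[2]),np.sin(q[2]);return np.array([q[0]+c*b[0]-s*b[1],q[1]+s*b[0]+c*b[1],b[2]])
f=lambda q:np.concatenate([proj(cp[c],W(q,b))-a for c,a,b in obs])
for o in (["top"],["scene"],["top","scene"]):
    g=lambda q:np.concatenate([proj(cp[c],W(q,b))-a for c,a,b in obs if c in o])
    r=least_squares(g,[.4,.05,1.57],loss="soft_l1");print(o,r.x,np.degrees(r.x[2]));
print(f(r.x).reshape(-1,2).round(1).tolist())
for n,b in dict(grip=(-165*np.cos(.279),-165*np.sin(.279),61),far=(-165*np.cos(.288),165*np.sin(.288),61),edge=(-175,0,183)).items(): print(n,W(r.x,np.array(b)/1000))
E
```

```text
['top'] [0.57946716 0.06105599 1.66798978] 95.56877462080696
['scene'] [0.57658383 0.06009027 1.67024699] 95.69810339364558
['top', 'scene'] [0.57795323 0.0604486  1.66929238] 95.64340835289816
[[0.2, 0.1], [0.4, 0.1], [0.3, 0.3], [-0.4, 0.7], [-0.4, 0.9], [0.4, -0.0], [0.3, 1.3], [0.3, 0.6], [-0.3, -0.1], [0.5, 0.4], [0.4, -0.3], [0.9, 0.5], [0.0, 2.7], [0.6, -0.1], [0.0, 0.4], [0.1, 0.8]]
grip [ 0.63877124 -0.09293383  0.061     ]
far [ 0.5468719  -0.10159754  0.061     ]
edge [ 0.59516219 -0.11370321  0.183     ]
```

```bash
cat >> h.py <<'E'
from scipy.spatial.transform import Rotation as Ro
def rows(o,P,e,w,n=None,step=.045,ang=.13):
    """rows from measured pose to P,e"""
    R0=Ro.from_euler("xyz",o["ee_rot"]);R1=Ro.from_euler("xyz",e)
    p=np.array(o["tool_pos"]);d=np.array(P)-p;rv=(R0.inv()*R1).as_rotvec()
    n=n or int(max(np.ceil(np.linalg.norm(d)/step),np.ceil(np.linalg.norm(rv)/ang),1))
    out=[]
    for i in range(n):
        R=R0*Ro.from_rotvec(rv*i/n)
        out.append(" ".join(f"{v:.3f}" for v in [*(rv/n),*R.inv().apply(d/n),w]))
    print(n);print("; ".join(out))
def st():
    from bench import robot
    o=robot.get_obs();print({k:np.round(o[k],4).tolist() for k in("time","joint_positions","tool_pos","ee_rot","wrist_force","width")});return o
E
python3 - <<'E'
from h import *
from bench import robot
print([d for d in dir(robot) if d[0]!="_"])
o=st()
rows(o,[.128,.50,.41],o["ee_rot"],.04)
# arc
o=dict(tool_pos=[.128,.50,.41],ee_rot=[-1.571,0,1.336])
a=np.deg2rad(35);r=.52
rows(o,[r*np.cos(a),r*np.sin(a),.41],[-1.571,0,.7],.04)
E
```

```text
['IKError', 'camera_params', 'close_job', 'get_obs', 'snapshot', 'spot_in', 'tcp_to_grasp']
{'time': 1.4, 'joint_positions': [1.2329, 0.0872, 1.3707, -0.0, 1.6836, -0.1031], 'tool_pos': [0.128, 0.5349, 0.2055], 'ee_rot': [-1.5708, -0.0001, 1.336], 'wrist_force': [0.3969, -0.4833, 0.1871], 'width': 0.0941}
5
0.000 0.000 0.000 -0.007 -0.041 -0.002 0.040; 0.000 0.000 0.000 -0.007 -0.041 -0.002 0.040; 0.000 0.000 0.000 -0.007 -0.041 -0.002 0.040; 0.000 0.000 0.000 -0.007 -0.041 -0.002 0.040; 0.000 0.000 0.000 -0.007 -0.041 -0.002 0.040
8
0.000 0.079 0.000 -0.016 0.000 -0.042 0.040; 0.000 0.079 0.000 -0.012 0.000 -0.043 0.040; 0.000 0.079 0.000 -0.009 0.000 -0.044 0.040; 0.000 0.079 0.000 -0.005 0.000 -0.045 0.040; 0.000 0.079 0.000 -0.002 0.000 -0.045 0.040; 0.000 0.079 0.000 0.002 0.000 -0.045 0.040; 0.000 0.079 0.000 0.005 0.000 -0.045 0.040; 0.000 0.079 0.000 0.009 0.000 -0.044 0.040
```

Emit:
arm_command:
  series: "0 0 0 -0.007 -0.043 -0.002 0.04; 0 0 0 -0.007 -0.043 -0.002 0.04; 0 0 0 -0.007 -0.043 -0.002 0.04; 0 0 0 -0.007 -0.043 -0.002 0.04; 0 0 0 -0.007 -0.043 -0.002 0.04; 0 0 0 -0.005 -0.03 0 0.04"

```text
time: 2.0
tool_pos: [0.1278, 0.4909, 0.4506]
ee_rot: [-1.569, 0.018, 1.336]
wrist_force: [0.3, -0.1, -0.3]
width: 0.0498
```

```bash
python3 - <<'E'
from h import *
o=st()
a=np.deg2rad(25);r=.52
rows(o,[r*np.cos(a),r*np.sin(a),.42],[-1.571,0,.6],.04)
E
```

```text
{'time': 2.0, 'joint_positions': [1.2046, 0.0939, 0.8717, -0.0005, 2.1939, -0.132], 'tool_pos': [0.1278, 0.4909, 0.4506], 'ee_rot': [-1.5689, 0.0177, 1.3363], 'wrist_force': [0.2897, -0.0986, -0.2923], 'width': 0.0498}
10
0.000 0.074 -0.002 -0.018 0.003 -0.040 0.040; 0.000 0.074 -0.002 -0.015 0.003 -0.041 0.040; 0.000 0.074 -0.002 -0.012 0.003 -0.042 0.040; 0.000 0.074 -0.002 -0.009 0.003 -0.043 0.040; 0.000 0.074 -0.002 -0.006 0.003 -0.043 0.040; 0.000 0.074 -0.002 -0.003 0.003 -0.044 0.040; 0.000 0.074 -0.002 0.000 0.003 -0.044 0.040; 0.000 0.074 -0.002 0.004 0.003 -0.044 0.040; 0.000 0.074 -0.002 0.007 0.003 -0.043 0.040; 0.000 0.074 -0.002 0.010 0.003 -0.043 0.040
```

Emit:
arm_command:
  series: "0 0.074 0 -0.017 0 -0.041 0.04; 0 0.074 0 -0.015 0.003 -0.041 0.04; 0 0.074 0 -0.012 0.003 -0.042 0.04; 0 0.074 0 -0.009 0.003 -0.043 0.04; 0 0.074 0 -0.006 0.003 -0.043 0.04; 0 0.074 0 -0.003 0.003 -0.044 0.04; 0 0.074 0 0 0.003 -0.044 0.04; 0 0.074 0 0.004 0.003 -0.044 0.04; 0 0.074 0 0.007 0.003 -0.043 0.04; 0 0.074 0 0.01 0.003 -0.043 0.04; 0 0.074 0 0.012 0 -0.043 0.04"

```text
time: 3.1
tool_pos: [0.515, 0.1811, 0.4334]
ee_rot: [-1.572, -0.005, 0.503]
wrist_force: [-0.0, 0.5, 0.1]
width: 0.04
```

```bash
python3 - <<'E'
from h import *
o=st()
rows(o,[.58,-.12,.42],[-1.35,0,.1],.04)
E
```

```text
{'time': 3.1, 'joint_positions': [0.2341, 0.1497, 0.8459, 0.0002, 2.1409, -0.2687], 'tool_pos': [0.515, 0.1811, 0.4334], 'ee_rot': [-1.572, -0.005, 0.5029], 'wrist_force': [-0.0325, 0.4769, 0.1059], 'width': 0.04}
7
0.031 0.057 -0.006 -0.013 0.002 -0.042 0.040; 0.031 0.057 -0.006 -0.010 0.001 -0.043 0.040; 0.031 0.057 -0.006 -0.008 -0.001 -0.043 0.040; 0.031 0.057 -0.006 -0.005 -0.002 -0.044 0.040; 0.031 0.057 -0.006 -0.003 -0.004 -0.044 0.040; 0.031 0.057 -0.006 -0.000 -0.005 -0.044 0.040; 0.031 0.057 -0.006 0.002 -0.006 -0.044 0.040
```

Emit:
arm_command:
  series: "0.03 0.057 -0.006 -0.013 0.002 -0.042 0.04; 0.03 0.057 -0.006 -0.01 0.001 -0.043 0.04; 0.03 0.057 -0.006 -0.008 -0.001 -0.043 0.04; 0.03 0.057 -0.006 -0.005 -0.002 -0.044 0.04; 0.03 0.057 -0.006 -0.003 -0.004 -0.044 0.04; 0.03 0.057 -0.006 0 -0.005 -0.044 0.04; 0.03 0.057 -0.006 0.002 -0.006 -0.044 0.04"

```text
time: 3.8
tool_pos: [0.5826, -0.1319, 0.4145]
ee_rot: [-1.348, -0.001, 0.089]
wrist_force: [1.2, 0.7, -0.6]
width: 0.0399
```

```bash
python3 - <<'E'
from h import *
o=st()
rows(o,[.648,-.20,.30],[-.873,0,.0985],.04)
E
```

```text
{'time': 3.8, 'joint_positions': [-0.4314, 0.3295, 0.6837, 0.2441, 2.2253, -0.3804], 'tool_pos': [0.5826, -0.1319, 0.4145], 'ee_rot': [-1.3484, -0.0005, 0.0886], 'wrist_force': [1.2245, 0.679, -0.6169], 'width': 0.0399}
4
0.119 -0.002 0.001 0.015 0.024 -0.024 0.040; 0.119 -0.002 0.001 0.015 0.021 -0.027 0.040; 0.119 -0.002 0.001 0.015 0.017 -0.029 0.040; 0.119 -0.002 0.001 0.015 0.014 -0.031 0.040
```

Emit:
arm_command:
  series: "0.119 0 0 0.015 0.024 -0.024 0.04; 0.119 0 0 0.015 0.021 -0.027 0.04; 0.119 0 0 0.015 0.017 -0.029 0.04; 0.119 0 0 0.015 0.014 -0.031 0.04"

```text
time: 4.2
tool_pos: [0.6515, -0.2056, 0.309]
ee_rot: [-0.869, -0.021, 0.083]
wrist_force: [0.8, 0.9, 0.4]
width: 0.0398
```

```bash
python3 - <<'E'
from h import *
o=st()
c,s=np.cos(1.6693),np.sin(1.6693)
d=np.array([c*.643,s*.643,-.766])
g=np.array([.639,-.093,.063])
print(g+d*.0188, g-d*.10)
rows(o,g-d*.10,[-.873,0,.0985],.04)
from bench import robot;import cv2
cv2.imwrite("pics/w1.png",robot.snapshot("wrist"))
p=robot.camera_params("wrist")
for r in robot.spot_in("wrist","lever_grip")[:2]:
  print(r["score"],(np.array(p["extrinsics"])@np.append(r["centre"],1))[:3])
E
```

```text
{'time': 4.2, 'joint_positions': [-0.6476, 0.6929, 0.5244, 0.7109, 2.288, -0.3579], 'tool_pos': [0.6515, -0.2056, 0.309], 'ee_rot': [-0.8687, -0.0211, 0.083], 'wrist_force': [0.7908, 0.9334, 0.3779], 'width': 0.0398}
[ 0.63781117 -0.0809702   0.0485992 ] [ 0.64532355 -0.1569883   0.1396    ]
4
-0.001 0.000 0.007 -0.001 0.040 -0.018 0.040; -0.001 0.000 0.007 -0.001 0.040 -0.018 0.040; -0.001 0.000 0.007 -0.001 0.040 -0.018 0.040; -0.001 0.000 0.007 -0.001 0.040 -0.018 0.040
0.85 [ 0.63702612 -0.09628946  0.01100535]
```

View pics/w1.png

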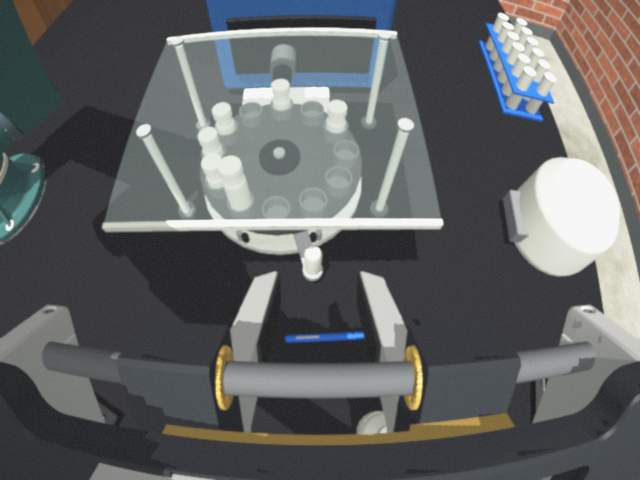

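Emit:
arm_command:
  series: "0 0 0.007 -0.001 0.04 -0.018 0.04; 0 0 0.007 -0.001 0.04 -0.018 0.04; 0 0 0.007 -0.001 0.04 -0.018 0.04; 0 0 0.007 -0.001 0.04 -0.018 0.04; 0 0 0 0 0 0 0.04"

```text
time: 4.8
tool_pos: [0.6406, -0.1618, 0.1239]
ee_rot: [-0.85, 0.035, 0.093]
wrist_force: [-0.9, -0.5, -0.4]
width: 0.0398
```

```bash
python3 - <<'E'
from h import *
o=st()
rows(o,[ 0.6378, -0.080, 0.0486],[-.873,0,.0985],.04,step=.03)
from bench import robot;import cv2
cv2.imwrite("pics/w2.png",robot.snapshot("wrist"))
E
```

```text
{'time': 4.8, 'joint_positions': [-0.6007, 0.6699, 0.9343, 0.5699, 2.0006, -0.5622], 'tool_pos': [0.6406, -0.1618, 0.1239], 'ee_rot': [-0.8503, 0.0349, 0.093], 'wrist_force': [-0.8864, -0.4642, -0.4139], 'width': 0.0398}
4
-0.006 -0.007 -0.006 0.002 0.028 0.003 0.040; -0.006 -0.007 -0.006 0.002 0.028 0.003 0.040; -0.006 -0.007 -0.006 0.002 0.028 0.003 0.040; -0.006 -0.007 -0.006 0.001 0.028 0.003 0.040
```

View pics/w2.png

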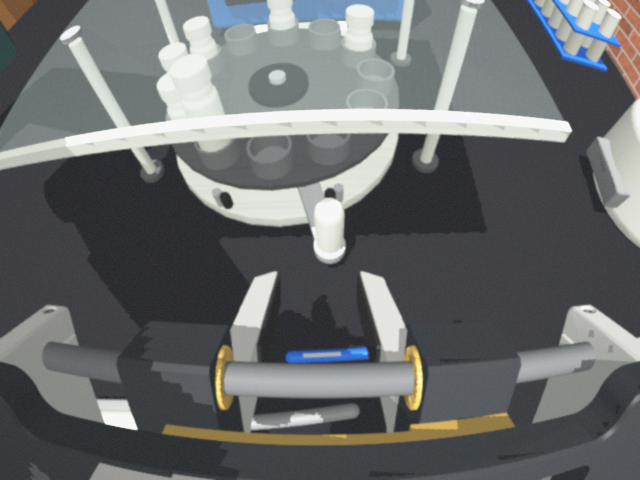

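Emit:
arm_command:
  series: "-0.006 -0.007 -0.01 0.002 0.028 0.003 0.04; -0.006 -0.007 -0.01 0.002 0.028 0.003 0.04; -0.006 -0.007 -0.01 0.002 0.028 0.003 0.04; 0 0 0 0 0 0 0.04"

```text
time: 5.25
tool_pos: [0.6508, -0.1061, 0.0881]
ee_rot: [-0.891, -0.038, 0.088]
wrist_force: [-0.1, -0.3, -1.1]
width: 0.0402
```

```bash
python3 - <<'E'
from h import *
o=st()
rows(o,[ 0.6378, -0.080, 0.0486],[-.873,0,.0985],.04,step=.03)
from bench import robot;import cv2
cv2.imwrite("pics/w3.png",robot.snapshot("wrist"))
E
```

```text
{'time': 5.25, 'joint_positions': [-0.5364, 0.5945, 1.1049, 0.5741, 1.8146, -0.6035], 'tool_pos': [0.6508, -0.1061, 0.0881], 'ee_rot': [-0.891, -0.0376, 0.0883], 'wrist_force': [-0.1485, -0.3308, -1.1379], 'width': 0.0402}
2
0.009 0.008 0.018 -0.006 0.024 -0.002 0.040; 0.009 0.008 0.018 -0.006 0.024 -0.002 0.040
```

View pics/w3.png

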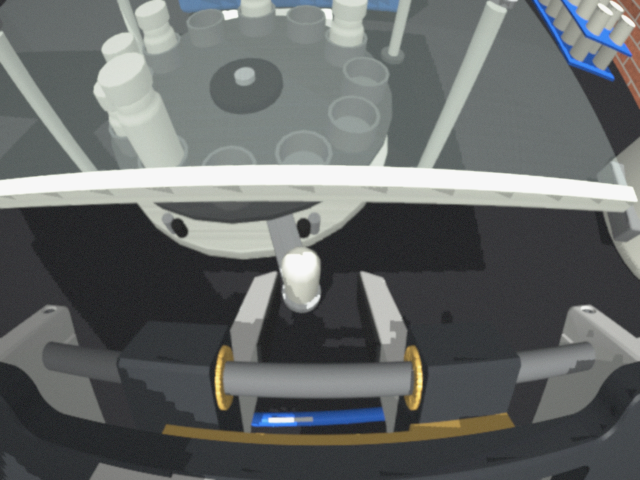

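Emit:
arm_command:
  series: "0.009 0 0.02 -0.008 0.008 -0.001 0.04; 0.006 0 0.01 -0.004 0.018 -0.001 0.04; 0 0 0 0 0.016 0 0.04; 0 0 0 0 0 0 0.04"

```text
time: 5.7
tool_pos: [0.6425, -0.0886, 0.0624]
ee_rot: [-0.888, -0.03, 0.105]
wrist_force: [-0.1, 0.1, -0.4]
width: 0.04
```

```bash
python3 - <<'E'
from h import *
o=st()
rows(o,[ 0.6378, -0.080, 0.0486],[-.873,0,.0985],.04,step=.03)
from bench import robot;import cv2
cv2.imwrite("pics/w4.png",robot.snapshot("wrist"))
E
```

```text
{'time': 5.7, 'joint_positions': [-0.5178, 0.5947, 1.1596, 0.567, 1.7741, -0.6274], 'tool_pos': [0.6425, -0.0886, 0.0624], 'ee_rot': [-0.8879, -0.0298, 0.1048], 'wrist_force': [-0.1071, 0.1076, -0.3709], 'width': 0.04}
1
0.015 0.024 0.019 -0.004 0.016 -0.002 0.040
```

View pics/w4.png

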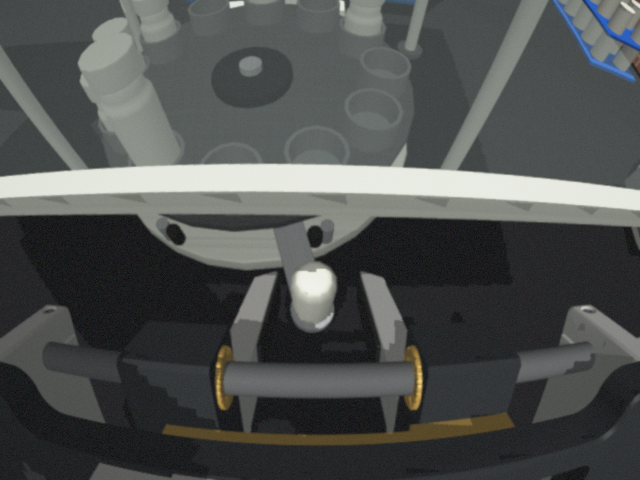

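Emit:
arm_command:
  series: "0.01 0.01 0.01 -0.002 0.01 -0.001 0.04; 0 0 0 -0.001 0.008 0 0.04; 0 0 0 0 0 0 0.04"

```text
time: 6.05
tool_pos: [0.6389, -0.0785, 0.047]
ee_rot: [-0.878, -0.015, 0.102]
wrist_force: [0.3, 0.2, -0.6]
width: 0.0399
```

```bash
python3 - <<'E'
from h import *
o=st()
rows(o,[ 0.6378, -0.080, 0.0486],[-.873,0,.0985],.04,step=.03)
from bench import robot;import cv2
cv2.imwrite("pics/w5.png",robot.snapshot("wrist"))
E
```

```text
{'time': 6.05, 'joint_positions': [-0.5085, 0.6038, 1.1831, 0.5696, 1.7557, -0.6257], 'tool_pos': [0.6389, -0.0785, 0.047], 'ee_rot': [-0.8775, -0.015, 0.1024], 'wrist_force': [0.2707, 0.1689, -0.6204], 'width': 0.0399}
1
0.004 0.013 0.009 -0.001 -0.002 0.000 0.040
```

View pics/w5.png

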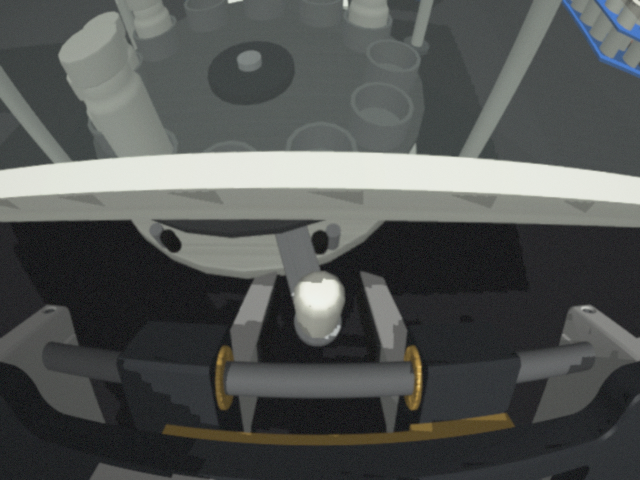

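Emit:
arm_command:
  series: "0 0.005 0 -0.01 -0.001 -0.002 0.04; 0 0.005 0 -0.012 -0.001 -0.001 0.04; 0 0 0 -0.012 0 0 0.04; 0 0 0 -0.012 0 0 0.04; 0 0 0 -0.012 0 0 0.04; 0 0 0 -0.012 0 0 0.04; 0 0 0 -0.01 0 0 0.04"

```text
time: 6.8
tool_pos: [0.5672, -0.0976, 0.0461]
ee_rot: [-0.897, -0.037, 0.075]
wrist_force: [5.8, 3.4, -3.5]
width: 0.0398
```

```bash
python3 - <<'E'
from h import *
o=st()
R=Ro.from_euler("xyz",o["ee_rot"]);g=o["tool_pos"]-R.apply([0,1,0])*.0188
print(g,R.inv().apply(np.array([.5469,-.1016,.061])-g))
E
```

```text
{'time': 6.8, 'joint_positions': [-0.5909, 0.4615, 1.3888, 0.5388, 1.7042, -0.7195], 'tool_pos': [0.5672, -0.0976, 0.0461], 'ee_rot': [-0.8971, -0.0368, 0.0746], 'wrist_force': [5.839, 3.4179, -3.4503], 'width': 0.0398}
[ 0.56753527 -0.10935375  0.0607679 ] [-0.01997797  0.00502761  0.0078481 ]
```

Emit:
arm_command:
  series: "0.01 0.015 0.02 -0.008 0 0.003 0.04; 0.01 0.015 0.02 -0.008 0 0.003 0.04; 0 0 0 -0.006 0 0.001 0.04"

```text
time: 7.1
tool_pos: [0.5464, -0.0963, 0.0496]
ee_rot: [-0.884, 0.005, 0.067]
wrist_force: [5.3, 2.9, -3.3]
width: 0.0402
```

```bash
cat >> h.py <<'E'
def lv():
    o=st();R=Ro.from_euler("xyz",o["ee_rot"]);g=o["tool_pos"]-R.apply([0,1,0])*.0188
    print("grip",g.round(4),"rot err",(R.inv()*Ro.from_euler("xyz",[-.873,0,.0985])).as_rotvec().round(3),"F tool",R.inv().apply(o["wrist_force"]).round(1))
    c,s=np.cos(1.66929),np.sin(1.66929)
    for sgn,n in((1,"pushing -x"),(-1,"following +x")):
        P=g+R.apply([sgn*(o["width"]/2-.011),0,0]);v=P[:2]-[.578,.0604];x=c*v[0]+s*v[1];y=-s*v[0]+c*v[1]
        print(n,"lever angle if contact",np.arctan2(y,-x).round(3)+.279,"r",np.hypot(x,y).round(4))
E
python3 -c "
from h import *
lv()"
```

```text
{'time': 7.1, 'joint_positions': [-0.6025, 0.4435, 1.413, 0.5258, 1.7341, -0.7011], 'tool_pos': [0.5464, -0.0963, 0.0496], 'ee_rot': [-0.8835, 0.005, 0.0667], 'wrist_force': [5.2986, 2.9391, -3.3061], 'width': 0.0402}
grip [ 0.5472 -0.1082  0.0642] rot err [ 0.01  -0.028  0.016] F tool [ 5.5  4.2 -0.1]
pushing -x lever angle if contact 0.506 r 0.1694
following +x lever angle if contact 0.609 r 0.1739
```

Emit:
arm_command:
  series: "0 -0.01 0.01 -0.004 0 0.002 0.04; 0 -0.01 0 -0.003 0 0.002 0.04"

```text
time: 7.3
tool_pos: [0.5396, -0.095, 0.0519]
ee_rot: [-0.887, -0.004, 0.086]
wrist_force: [6.7, -0.8, -4.1]
width: 0.0398
```

```bash
python3 -c "
from h import *
lv()"
```

```text
{'time': 7.3, 'joint_positions': [-0.6039, 0.4293, 1.4265, 0.5194, 1.737, -0.7233], 'tool_pos': [0.5396, -0.095, 0.0519], 'ee_rot': [-0.8869, -0.0041, 0.0856], 'wrist_force': [6.6609, -0.7795, -4.0957], 'width': 0.0398}
grip [ 0.5406 -0.1069  0.0665] rot err [ 0.014 -0.007  0.011] F tool [ 6.6  2.3 -3.6]
pushing -x lever angle if contact 0.547 r 0.1689
following +x lever angle if contact 0.646 r 0.1743
```

Emit:
arm_command:
  series: "0 0 0 -0.0025 0.001 0 0.04; 0 0 0 -0.0015 0.001 0 0.04"

```text
time: 7.5
tool_pos: [0.5377, -0.0947, 0.0519]
ee_rot: [-0.889, -0.011, 0.083]
wrist_force: [7.9, -0.4, -2.4]
width: 0.0403
```

```bash
python3 -c "
from h import *
lv()"
```

```text
{'time': 7.5, 'joint_positions': [-0.6071, 0.4203, 1.4382, 0.5211, 1.7292, -0.7295], 'tool_pos': [0.5377, -0.0947, 0.0519], 'ee_rot': [-0.8891, -0.0114, 0.0829], 'wrist_force': [7.896, -0.3678, -2.427], 'width': 0.0403}
grip [ 0.5385 -0.1065  0.0665] rot err [ 0.016 -0.005  0.019] F tool [ 7.8  1.3 -2.4]
pushing -x lever angle if contact 0.558 r 0.1689
following +x lever angle if contact 0.66 r 0.1746
```

Emit:
arm_command:
  series: "0 0 0 -0.002 0 0 0.04; 0 0 0 -0.002 0 0 0.04"

```text
time: 7.7
tool_pos: [0.5375, -0.0947, 0.0518]
ee_rot: [-0.891, -0.021, 0.078]
wrist_force: [10.6, 3.1, -6.0]
width: 0.0402
```

```bash
python3 -c "
from h import *
lv()"
```

```text
{'time': 7.7, 'joint_positions': [-0.6101, 0.4133, 1.4474, 0.5251, 1.72, -0.7346], 'tool_pos': [0.5375, -0.0947, 0.0518], 'ee_rot': [-0.8909, -0.0207, 0.0784], 'wrist_force': [10.5812, 3.1163, -5.9567], 'width': 0.0402}
grip [ 0.5382 -0.1065  0.0664] rot err [ 0.018 -0.002  0.029] F tool [10.7  6.2 -2.1]
pushing -x lever angle if contact 0.5609999999999999 r 0.169
following +x lever angle if contact 0.661 r 0.1746
```

Emit:
arm_command:
  series: "0 0 0.01 -0.003 0 0 0.04; 0 0 0.01 -0.003 0 0 0.04"

```text
time: 7.9
tool_pos: [0.5372, -0.0948, 0.0518]
ee_rot: [-0.894, -0.018, 0.085]
wrist_force: [12.8, 3.1, -5.6]
width: 0.0403
```

```bash
python3 -c "
from h import *
lv()
from bench import robot;import cv2
cv2.imwrite('pics/w6.png',robot.snapshot('wrist'))
a=robot.snapshot('top')[180:330,200:350];cv2.imwrite('pics/t6.png',cv2.resize(a,(600,600),interpolation=cv2.INTER_CUBIC))
lv()"
```

```text
{'time': 7.9, 'joint_positions': [-0.6075, 0.4149, 1.4437, 0.52, 1.7233, -0.7357], 'tool_pos': [0.5372, -0.0948, 0.0518], 'ee_rot': [-0.8939, -0.018, 0.085], 'wrist_force': [12.7534, 3.0576, -5.6182], 'width': 0.0403}
grip [ 0.5379 -0.1066  0.0665] rot err [0.021 0.001 0.023] F tool [12.9  5.8 -2.1]
pushing -x lever angle if contact 0.5609999999999999 r 0.1691
following +x lever angle if contact 0.663 r 0.1748
{'time': 8.0, 'joint_positions': [-0.6074, 0.4149, 1.4435, 0.5198, 1.7234, -0.7356], 'tool_pos': [0.5372, -0.0948, 0.0519], 'ee_rot': [-0.894, -0.018, 0.0852], 'wrist_force': [11.5218, 2.8228, -5.1854], 'width': 0.0398}
grip [ 0.538  -0.1066  0.0665] rot err [0.021 0.001 0.022] F tool [11.6  5.4 -2. ]
pushing -x lever angle if contact 0.563 r 0.1691
following +x lever angle if contact 0.661 r 0.1747
```

View pics/w6.png

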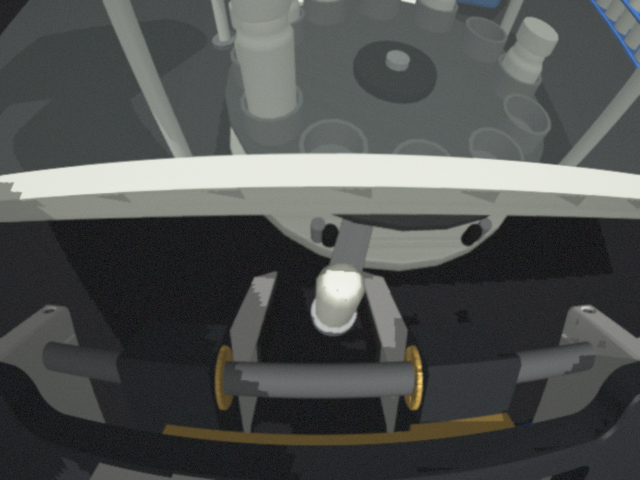

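View pics/t6.png

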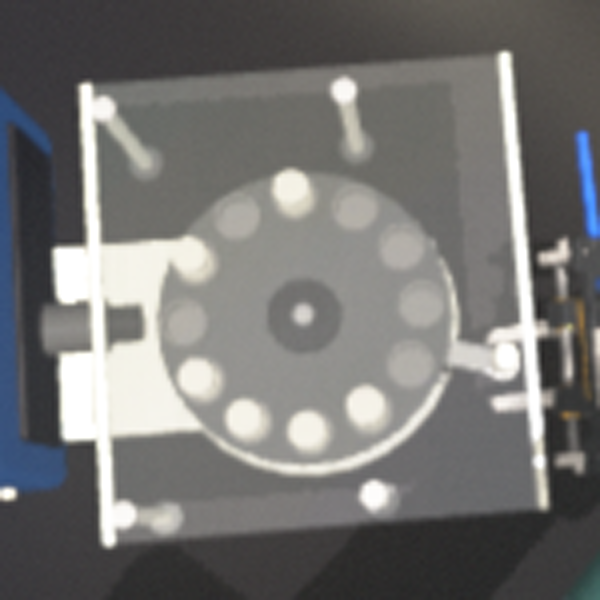

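```bash
python3 -c "
from h import *
o=st()
rows(o,[.638,-.082,.049],[-.873,0,.0985],.04,n=9)"
```

```text
{'time': 8.0, 'joint_positions': [-0.6074, 0.4149, 1.4435, 0.5198, 1.7234, -0.7356], 'tool_pos': [0.5372, -0.0948, 0.0519], 'ee_rot': [-0.894, -0.018, 0.0852], 'wrist_force': [11.5218, 2.8228, -5.1854], 'width': 0.0398}
9
0.002 0.000 0.002 0.011 0.001 0.000 0.040; 0.002 0.000 0.002 0.011 0.001 0.000 0.040; 0.002 0.000 0.002 0.011 0.001 0.000 0.040; 0.002 0.000 0.002 0.011 0.001 0.000 0.040; 0.002 0.000 0.002 0.011 0.001 0.000 0.040; 0.002 0.000 0.002 0.011 0.001 0.000 0.040; 0.002 0.000 0.002 0.011 0.001 0.000 0.040; 0.002 0.000 0.002 0.011 0.001 0.000 0.040; 0.002 0.000 0.002 0.011 0.000 0.000 0.040
```

Emit:
arm_command:
  series: "0.002 0 0.002 0.012 0.001 0 0.04; 0.002 0 0.002 0.012 0.001 0 0.04; 0.002 0 0.002 0.012 0.001 0 0.04; 0.002 0 0.002 0.012 0.001 0 0.04; 0.002 0 0.002 0.012 0.001 0 0.04; 0.002 0 0.002 0.012 0.001 0 0.04; 0.002 0 0.002 0.012 0.001 0 0.04; 0.002 0 0 0.012 0.001 0 0.04"

```text
time: 8.8
tool_pos: [0.6314, -0.079, 0.0482]
ee_rot: [-0.871, 0.007, 0.104]
wrist_force: [0.7, -0.7, 0.1]
width: 0.0398
```

```bash
python3 -c "
from h import *
lv();from bench import robot
rows(robot.get_obs(),[.638,-.081,.0475],[-.873,0,.0985],.04,n=2)"
```

```text
{'time': 8.8, 'joint_positions': [-0.511, 0.6033, 1.1842, 0.5631, 1.7749, -0.6166], 'tool_pos': [0.6314, -0.079, 0.0482], 'ee_rot': [-0.8712, 0.0069, 0.1043], 'wrist_force': [0.7205, -0.6561, 0.1122], 'width': 0.0398}
grip [ 0.6327 -0.091   0.0626] rot err [-0.002  0.    -0.009] F tool [ 0.6 -0.6 -0.5]
pushing -x lever angle if contact -0.021999999999999964 r 0.1634
following +x lever angle if contact 0.08500000000000002 r 0.1591
2
-0.001 0.000 -0.005 0.003 -0.001 -0.001 0.040; -0.001 0.000 -0.005 0.003 -0.001 -0.001 0.040
```

Emit:
arm_command:
  series: "0 0 0 0.005 0 0 0.04; 0 0 0 0 0 0 0.04"

```text
time: 9.0
tool_pos: [0.6364, -0.0776, 0.0476]
ee_rot: [-0.87, 0.01, 0.108]
wrist_force: [-0.7, 1.1, -0.1]
width: 0.04
```

```bash
python3 -c "
from h import *
lv()
from bench import robot;import cv2
cv2.imwrite('pics/w7.png',robot.snapshot('wrist'))"
```

```text
{'time': 9.0, 'joint_positions': [-0.505, 0.616, 1.1667, 0.5643, 1.7808, -0.6099], 'tool_pos': [0.6364, -0.0776, 0.0476], 'ee_rot': [-0.8697, 0.0104, 0.108], 'wrist_force': [-0.6817, 1.1025, -0.0996], 'width': 0.04}
grip [ 0.6378 -0.0896  0.0619] rot err [-0.003  0.001 -0.014] F tool [-0.6  0.8  0.8]
pushing -x lever angle if contact -0.05499999999999999 r 0.1641
following +x lever angle if contact 0.05300000000000002 r 0.1593
```

View pics/w7.png

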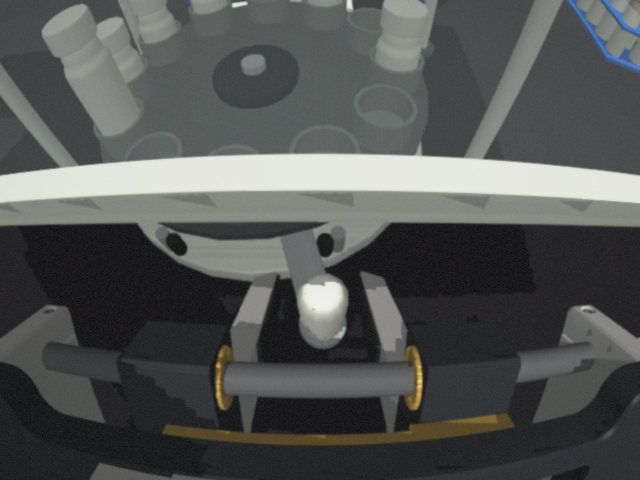

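Emit:
arm_command:
  series: "0 0 0 -0.01 -0.001 -0.001 0.04; 0 0 0 -0.012 0 -0.001 0.04; 0 0 0 -0.012 0 0 0.04; 0 0 0 -0.012 0 0 0.04; 0 0 0 -0.012 0 0 0.04; 0 0 0 -0.012 0 0.001 0.04; 0 0 0 -0.012 0.001 0.001 0.04; 0 0 0 -0.01 0.001 0.001 0.04"

```text
time: 9.85
tool_pos: [0.5506, -0.0938, 0.0474]
ee_rot: [-0.891, -0.02, 0.085]
wrist_force: [6.0, 2.0, -1.7]
width: 0.0402
```

```bash
python3 -c "
from h import *
lv()"
```

```text
{'time': 9.85, 'joint_positions': [-0.5957, 0.4423, 1.4162, 0.5278, 1.7184, -0.7267], 'tool_pos': [0.5506, -0.0938, 0.0474], 'ee_rot': [-0.8912, -0.0201, 0.0852], 'wrist_force': [5.9842, 1.9972, -1.6605], 'width': 0.0402}
grip [ 0.5513 -0.1056  0.062 ] rot err [0.018 0.002 0.024] F tool [6.1 2.3 0. ]
pushing -x lever angle if contact 0.484 r 0.1662
following +x lever angle if contact 0.589 r 0.1706
```

Emit:
arm_command:
  series: "0.005 0 0.01 -0.006 0 0 0.04; 0.005 0 0.01 -0.004 0 0 0.04; 0 0 0.005 -0.003 0 0 0.04; 0 0 0 -0.002 0 0 0.04"

```text
time: 10.25
tool_pos: [0.5372, -0.0934, 0.048]
ee_rot: [-0.879, -0.012, 0.093]
wrist_force: [11.2, 3.8, -5.1]
width: 0.0401
```

```bash
python3 -c "
from h import *
lv()"
```

```text
{'time': 10.25, 'joint_positions': [-0.6071, 0.4308, 1.4368, 0.524, 1.7323, -0.7422], 'tool_pos': [0.5372, -0.0934, 0.048], 'ee_rot': [-0.8792, -0.0125, 0.0933], 'wrist_force': [11.2361, 3.7702, -5.1448], 'width': 0.0401}
grip [ 0.5381 -0.1053  0.0625] rot err [0.006 0.004 0.013] F tool [11.5  5.8 -1.3]
pushing -x lever angle if contact 0.563 r 0.1678
following +x lever angle if contact 0.663 r 0.1736
```

Same position and force as before: at the stop. A little more, then return.

Emit:
arm_command:
  series: "0 0 0.005 -0.003 0 0 0.04; 0 0 0.005 -0.003 0 0 0.04"

```text
time: 10.45
tool_pos: [0.537, -0.0934, 0.0479]
ee_rot: [-0.882, -0.02, 0.091]
wrist_force: [13.1, 4.2, -5.1]
width: 0.04
```

```bash
python3 -c "
from h import *
lv()"
```

```text
{'time': 10.45, 'joint_positions': [-0.6087, 0.4256, 1.4434, 0.5259, 1.7252, -0.747], 'tool_pos': [0.537, -0.0934, 0.0479], 'ee_rot': [-0.8817, -0.0197, 0.0915], 'wrist_force': [13.1225, 4.1995, -5.1041], 'width': 0.04}
grip [ 0.5379 -0.1053  0.0624] rot err [0.009 0.007 0.02 ] F tool [13.3  6.  -1.1]
pushing -x lever angle if contact 0.5640000000000001 r 0.1678
following +x lever angle if contact 0.664 r 0.1736
```

Emit:
arm_command:
  series: "0 0 0.001 0.012 0 0 0.04; 0 0 0.001 0.012 0 0 0.04; 0 0 0.001 0.012 0 0 0.04; 0.001 0 0.001 0.012 0 0 0.04; 0.001 0 0.001 0.012 0 0 0.04; 0.001 0 0.001 0.012 0 0 0.04; 0 0 0.001 0.012 0 0 0.04; 0 0 0 0.012 0 0 0.04; 0 0 0 0.005 0 0 0.04; 0 0 0 0 0 0 0.04"

```text
time: 11.45
tool_pos: [0.6373, -0.0845, 0.0502]
ee_rot: [-0.877, -0.003, 0.101]
wrist_force: [-0.6, -0.7, 0.3]
width: 0.0398
```

```bash
python3 -c "
from h import *
lv()
from bench import robot;import cv2
cv2.imwrite('pics/w8.png',robot.snapshot('wrist'))"
```

```text
{'time': 11.45, 'joint_positions': [-0.5146, 0.6088, 1.1688, 0.5638, 1.7743, -0.6178], 'tool_pos': [0.6373, -0.0845, 0.0502], 'ee_rot': [-0.8768, -0.0028, 0.1012], 'wrist_force': [-0.6398, -0.658, 0.257], 'width': 0.0398}
grip [ 0.6384 -0.0964  0.0647] rot err [0.004 0.004 0.   ] F tool [-0.7 -0.6 -0.3]
pushing -x lever angle if contact -0.04099999999999998 r 0.1706
following +x lever angle if contact 0.061000000000000026 r 0.166
```

View pics/w8.png

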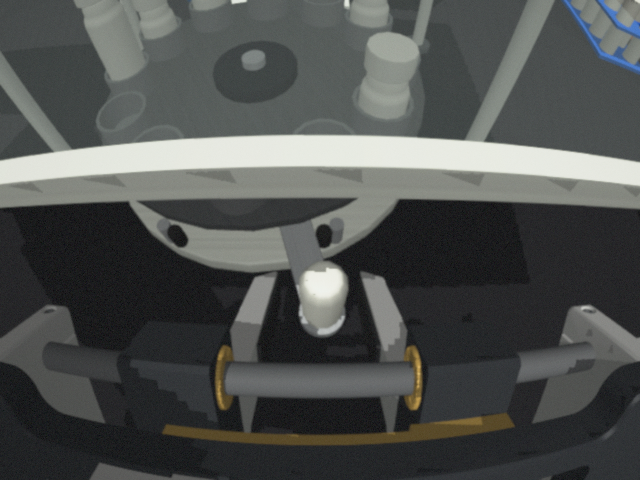

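Emit:
arm_command:
  series: "0 0 0 -0.01 0.002 0.001 0.04; 0 0 0 -0.012 0.001 0 0.04; 0 0 0 -0.012 0 0 0.04; 0 0 0 -0.012 0 0 0.04; 0 0 0 -0.012 0 0 0.04; 0 0 0.003 -0.012 0 0.001 0.04; 0 0 0.003 -0.012 0.001 0.001 0.04; 0 0 0.005 -0.01 0.001 0.001 0.04; 0.004 0 0.01 -0.006 0 0 0.04; 0.004 0 0.008 -0.004 0 0 0.04"

```text
time: 12.5
tool_pos: [0.5473, -0.0968, 0.049]
ee_rot: [-0.894, -0.019, 0.092]
wrist_force: [5.0, 3.5, -3.8]
width: 0.0403
```

```bash
python3 -c "
from h import *
lv()"
```

```text
{'time': 12.5, 'joint_positions': [-0.6, 0.439, 1.4158, 0.5212, 1.7253, -0.7341], 'tool_pos': [0.5473, -0.0968, 0.049], 'ee_rot': [-0.8939, -0.0195, 0.0919], 'wrist_force': [5.0173, 3.5409, -3.8314], 'width': 0.0403}
grip [ 0.5481 -0.1086  0.0637] rot err [0.021 0.007 0.019] F tool [ 5.2  5.  -0.1]
pushing -x lever angle if contact 0.5 r 0.1694
following +x lever angle if contact 0.603 r 0.1742
```

Emit:
arm_command:
  series: "0.005 0 0.005 -0.005 0.001 0.002 0.04; 0.005 0 0.005 -0.004 0.001 0.001 0.04; 0 0 0.005 -0.003 0 0 0.04; 0 0 0.005 -0.003 0 0 0.04"

```text
time: 12.9
tool_pos: [0.5371, -0.0954, 0.0494]
ee_rot: [-0.888, -0.017, 0.097]
wrist_force: [12.7, 3.6, -5.3]
width: 0.0403
```

```bash
python3 -c "
from h import *
lv()"
```

```text
{'time': 12.9, 'joint_positions': [-0.6074, 0.4259, 1.4364, 0.5187, 1.7305, -0.7462], 'tool_pos': [0.5371, -0.0954, 0.0494], 'ee_rot': [-0.8877, -0.0168, 0.0969], 'wrist_force': [12.669, 3.6332, -5.2978], 'width': 0.0403}
grip [ 0.538  -0.1072  0.064 ] rot err [0.015 0.009 0.014] F tool [12.9  5.8 -1.6]
pushing -x lever angle if contact 0.5609999999999999 r 0.1696
following +x lever angle if contact 0.661 r 0.1755
```

Emit:
arm_command:
  series: "0 0 0.003 -0.003 0 0 0.04; 0 0 0.002 0.01 0 0 0.04; 0 0 0.001 0.012 0.001 0 0.04; 0 0 0.001 0.012 0.001 0 0.04; 0.001 0 0.001 0.012 0.001 0 0.04; 0.001 0 0.001 0.012 0 0 0.04; 0.001 0 0.001 0.012 0 0 0.04; 0 0 0 0.012 0.001 0 0.04; 0 0 0 0.012 0.001 0 0.04; 0 0 0 0.006 0 0 0.04; 0 0 0 0 0 0 0.04"

```text
time: 14.0
tool_pos: [0.6377, -0.0783, 0.0448]
ee_rot: [-0.878, 0.001, 0.111]
wrist_force: [-0.3, -0.0, -0.0]
width: 0.04
```

```bash
python3 -c "
from h import *
lv()
from bench import robot;import cv2
cv2.imwrite('pics/w9.png',robot.snapshot('wrist'))
a=robot.snapshot('top')[180:330,200:350];cv2.imwrite('pics/t9.png',cv2.resize(a,(600,600),interpolation=cv2.INTER_CUBIC))"
```

```text
{'time': 14.0, 'joint_positions': [-0.5039, 0.6141, 1.1714, 0.5605, 1.7685, -0.6197], 'tool_pos': [0.6377, -0.0783, 0.0448], 'ee_rot': [-0.8782, 0.0008, 0.1111], 'wrist_force': [-0.326, -0.0087, -0.0463], 'width': 0.04}
grip [ 0.6391 -0.0902  0.0593] rot err [ 0.005  0.009 -0.009] F tool [-0.3  0.1 -0. ]
pushing -x lever angle if contact -0.06 r 0.1652
following +x lever angle if contact 0.04600000000000001 r 0.1603
```

View pics/w9.png

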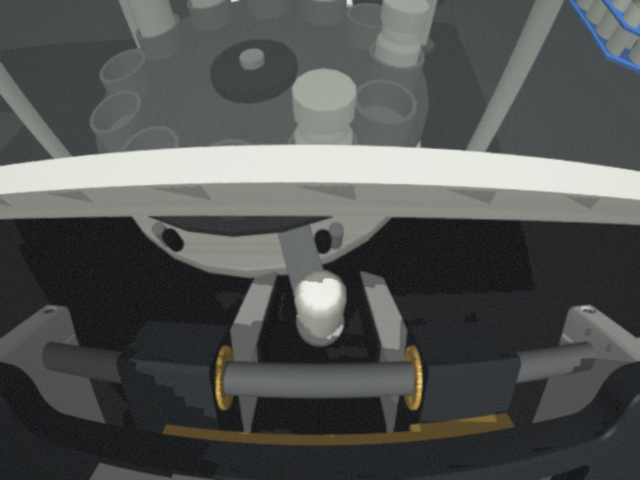

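View pics/t9.png

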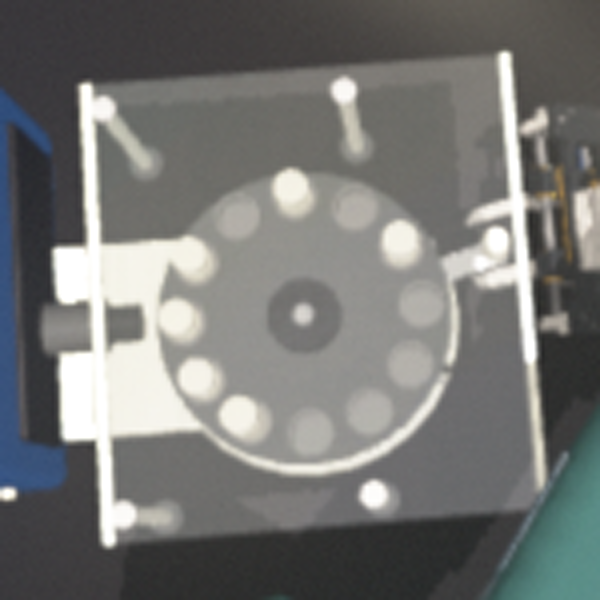

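Emit:
arm_command:
  series: "0 0 0 -0.01 -0.001 0 0.04; 0 0 0 -0.012 -0.001 0 0.04; 0 0 0 -0.012 0 0 0.04; 0 0 0 -0.012 0 0 0.04; 0 0 0 -0.012 0 0 0.04; 0 0 0 -0.012 0 0.001 0.04; 0 0 0 -0.012 0 0.001 0.04; 0 0 0.003 -0.01 0 0.001 0.04; 0.004 0 0.005 -0.006 0 0 0.04; 0.004 0 0.005 -0.004 0 0 0.04"

```text
time: 15.1
tool_pos: [0.541, -0.0946, 0.0464]
ee_rot: [-0.89, -0.022, 0.091]
wrist_force: [4.7, 2.7, -3.2]
width: 0.0406
```

```bash
python3 -c "
from h import *
lv()"
```

```text
{'time': 15.1, 'joint_positions': [-0.6049, 0.429, 1.4376, 0.523, 1.7178, -0.7446], 'tool_pos': [0.541, -0.0946, 0.0464], 'ee_rot': [-0.8903, -0.0225, 0.091], 'wrist_force': [4.6767, 2.6999, -3.1791], 'width': 0.0406}
grip [ 0.5417 -0.1064  0.061 ] rot err [0.017 0.008 0.022] F tool [ 4.8  4.  -0.3]
pushing -x lever angle if contact 0.539 r 0.1682
following +x lever angle if contact 0.643 r 0.1737
```

Emit:
arm_command:
  series: "0.003 0 0.005 -0.003 0 0.001 0.04; 0.003 0 0.005 -0.003 0 0 0.04; 0 0 0.005 -0.003 0 0 0.04; 0 0 0.003 -0.003 0 0 0.04"

```text
time: 15.5
tool_pos: [0.5374, -0.094, 0.0464]
ee_rot: [-0.889, -0.034, 0.086]
wrist_force: [12.1, 4.8, -6.0]
width: 0.04
```

```bash
python3 -c "
from h import *
lv()"
```

```text
{'time': 15.5, 'joint_positions': [-0.6121, 0.4163, 1.4563, 0.5287, 1.7081, -0.7557], 'tool_pos': [0.5374, -0.094, 0.0464], 'ee_rot': [-0.8889, -0.0338, 0.086], 'wrist_force': [12.0645, 4.8463, -6.0272], 'width': 0.04}
grip [ 0.5379 -0.1059  0.061 ] rot err [0.016 0.012 0.034] F tool [12.2  7.4 -1.1]
pushing -x lever angle if contact 0.563 r 0.1684
following +x lever angle if contact 0.663 r 0.1741
```

Emit:
arm_command:
  series: "0 0 0.006 -0.003 0 0 0.04; 0 0 0.006 0.01 0 0 0.04; 0 0 0.002 0.012 0 0 0.04; 0 0 0.002 0.012 0 0 0.04; 0.001 0 0.001 0.012 0 0.001 0.04; 0.001 0 0.001 0.012 0 0 0.04; 0.001 0 0.001 0.012 0 0 0.04; 0 0 0 0.012 0 0.001 0.04; 0 0 0 0.012 0 0 0.04; 0 0 0 0.006 0 0 0.04; 0 0 0 0 0 0 0.04"

```text
time: 16.6
tool_pos: [0.6374, -0.0842, 0.0524]
ee_rot: [-0.888, -0.02, 0.095]
wrist_force: [-0.6, -0.1, 0.2]
width: 0.04
```

```bash
python3 -c "
from h import *
lv()
from bench import robot;import cv2
cv2.imwrite('pics/w10.png',robot.snapshot('wrist'))"
```

```text
{'time': 16.6, 'joint_positions': [-0.5157, 0.5904, 1.1874, 0.5647, 1.754, -0.6251], 'tool_pos': [0.6374, -0.0842, 0.0524], 'ee_rot': [-0.8876, -0.0205, 0.0951], 'wrist_force': [-0.5519, -0.1176, 0.241], 'width': 0.04}
grip [ 0.6382 -0.096   0.067 ] rot err [0.015 0.01  0.018] F tool [-0.6 -0.2  0.1]
pushing -x lever angle if contact -0.04099999999999998 r 0.1702
following +x lever angle if contact 0.06200000000000003 r 0.1654
```

View pics/w10.png

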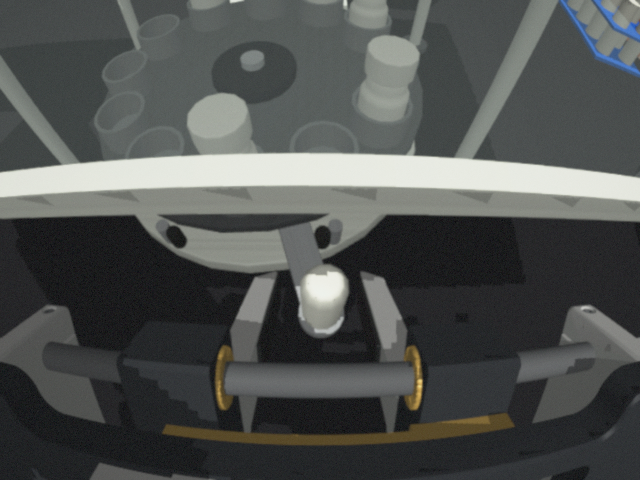

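Lever home again with the post centred (323,300). Fifth stroke.

Emit:
arm_command:
  series: "0 0 0.002 -0.01 0.002 0 0.04; 0 0 0.002 -0.012 0.002 0 0.04; 0 0 0.002 -0.012 0 0 0.04; 0 0 0 -0.012 0 0 0.04; 0 0 0 -0.012 0 0 0.04; 0 0 0 -0.012 0 0.001 0.04; 0 0 0 -0.012 0 0.001 0.04; 0 0 0.003 -0.01 0 0.001 0.04; 0.004 0 0.005 -0.006 0 0 0.04; 0.004 0 0.005 -0.004 0 0 0.04"

```text
time: 17.65
tool_pos: [0.5418, -0.0952, 0.0493]
ee_rot: [-0.9, -0.043, 0.08]
wrist_force: [4.9, 3.4, -1.6]
width: 0.0398
```

```bash
python3 -c "
from h import *
lv()"
```

```text
{'time': 17.65, 'joint_positions': [-0.6098, 0.4099, 1.4538, 0.5294, 1.6992, -0.7505], 'tool_pos': [0.5418, -0.0952, 0.0493], 'ee_rot': [-0.9, -0.043, 0.0802], 'wrist_force': [4.9075, 3.3645, -1.6282], 'width': 0.0398}
grip [ 0.5421 -0.1069  0.064 ] rot err [0.027 0.013 0.045] F tool [5.1 3.3 1.2]
pushing -x lever angle if contact 0.538 r 0.1688
following +x lever angle if contact 0.637 r 0.1739
```

Emit:
arm_command:
  series: "0.006 0 0.012 -0.003 0 0.001 0.04; 0.006 0 0.012 -0.003 0 0 0.04; 0.003 0 0.01 -0.003 0 0 0.04; 0 0 0.005 -0.003 0 0 0.04"

```text
time: 18.05
tool_pos: [0.5374, -0.0949, 0.0496]
ee_rot: [-0.889, -0.033, 0.093]
wrist_force: [11.9, 3.6, -4.6]
width: 0.0405
```

```bash
python3 -c "
from h import *
lv()"
```

```text
{'time': 18.05, 'joint_positions': [-0.6112, 0.4171, 1.4481, 0.5259, 1.7184, -0.7566], 'tool_pos': [0.5374, -0.0949, 0.0496], 'ee_rot': [-0.8889, -0.0326, 0.0934], 'wrist_force': [11.8951, 3.6153, -4.6461], 'width': 0.0405}
grip [ 0.5381 -0.1067  0.0642] rot err [0.016 0.017 0.028] F tool [12.   5.5 -1.2]
pushing -x lever angle if contact 0.56 r 0.1691
following +x lever angle if contact 0.662 r 0.175
```

Emit:
arm_command:
  series: "0 0 0.006 -0.003 0 0 0.04; 0 0 0.003 -0.003 0 0 0.04"

```text
time: 18.25
tool_pos: [0.5376, -0.0949, 0.0495]
ee_rot: [-0.892, -0.039, 0.093]
wrist_force: [11.1, 4.2, -4.5]
width: 0.0401
```

```bash
python3 -c "
from h import *
lv()
from bench import robot;import cv2
a=robot.snapshot('top')[180:330,200:350];cv2.imwrite('pics/t11.png',cv2.resize(a,(600,600),interpolation=cv2.INTER_CUBIC))"
```

```text
{'time': 18.25, 'joint_positions': [-0.6123, 0.4128, 1.4532, 0.5273, 1.7121, -0.7613], 'tool_pos': [0.5376, -0.0949, 0.0495], 'ee_rot': [-0.8917, -0.0393, 0.0926], 'wrist_force': [11.1412, 4.1815, -4.4757], 'width': 0.0401}
grip [ 0.5381 -0.1067  0.0641] rot err [0.019 0.02  0.034] F tool [11.3  5.8 -0.7]
pushing -x lever angle if contact 0.5609999999999999 r 0.1691
following +x lever angle if contact 0.661 r 0.1749
```

View pics/t11.png

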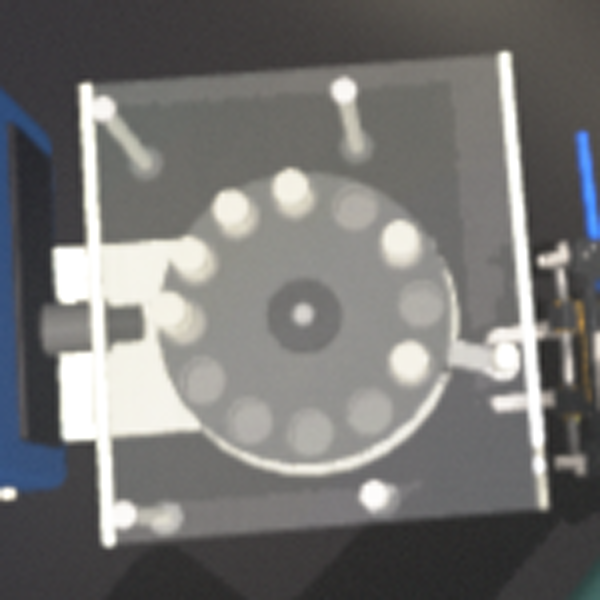

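Emit:
arm_command:
  series: "0.005 0 0.015 -0.005 0 0 0.04; 0 0 0.005 -0.004 0 0 0.04"

```text
time: 18.5
tool_pos: [0.5372, -0.0949, 0.0494]
ee_rot: [-0.89, -0.043, 0.096]
wrist_force: [14.7, 5.0, -6.5]
width: 0.0401
```

```bash
python3 -c "
from h import *
lv()"
```

```text
{'time': 18.5, 'joint_positions': [-0.6133, 0.4128, 1.4541, 0.5283, 1.7127, -0.7676], 'tool_pos': [0.5372, -0.0949, 0.0494], 'ee_rot': [-0.8902, -0.0429, 0.0965], 'wrist_force': [14.6955, 4.9732, -6.5211], 'width': 0.0401}
grip [ 0.5377 -0.1067  0.064 ] rot err [0.017 0.026 0.034] F tool [14.8  7.8 -1.8]
pushing -x lever angle if contact 0.5640000000000001 r 0.1692
following +x lever angle if contact 0.663 r 0.1751
```

Emit:
arm_command:
  series: "0.002 0.003 0.006 0.01 0 0 0.04; 0.002 0.003 0.004 0.012 0 0 0.04; 0.002 0.003 0.002 0.012 0 0 0.04; 0.001 0.003 0.002 0.012 0 0.001 0.04; 0.001 0 0.001 0.012 0 0 0.04; 0.001 0 0.001 0.012 0 0 0.04; 0 0 0 0.012 0 0 0.04; 0 0 0 0.012 0 0 0.04; 0 0 0 0.006 0 0 0.04; 0 0 0 0 0 0 0.04"

```text
time: 19.5
tool_pos: [0.6316, -0.0849, 0.0519]
ee_rot: [-0.878, -0.003, 0.105]
wrist_force: [-1.6, -0.1, -0.6]
width: 0.0399
```

```bash
python3 -c "
from h import *
lv()
from bench import robot;import cv2
cv2.imwrite('pics/w12.png',robot.snapshot('wrist'))"
```

```text
{'time': 19.5, 'joint_positions': [-0.518, 0.5975, 1.182, 0.5601, 1.7752, -0.6253], 'tool_pos': [0.6316, -0.0849, 0.0519], 'ee_rot': [-0.8781, -0.0034, 0.1048], 'wrist_force': [-1.5546, -0.1308, -0.5927], 'width': 0.0399}
grip [ 0.6329 -0.0969  0.0664] rot err [ 0.005  0.007 -0.001] F tool [-1.6  0.5 -0.4]
pushing -x lever angle if contact -0.009999999999999953 r 0.1688
following +x lever angle if contact 0.09500000000000003 r 0.1647
```

View pics/w12.png

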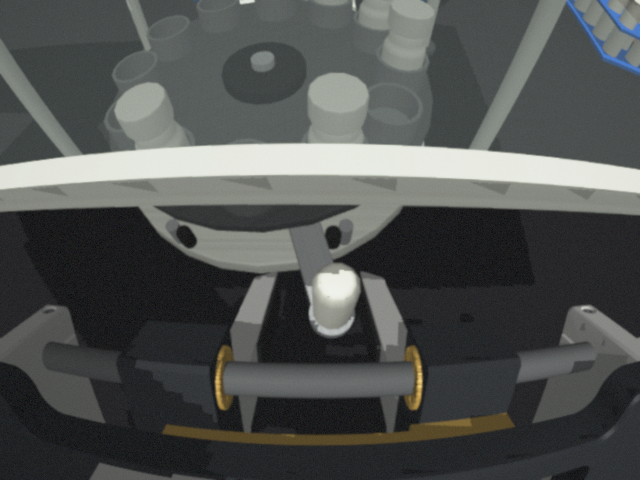

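Emit:
arm_command:
  series: "0 0 0 0.005 0 0 0.05; 0 0 0 0 0 0 0.06; 0 0 0 0 -0.01 0 0.06; 0 0 0 0 -0.02 0 0.06; 0 0 0 0 -0.025 0 0.06; 0 0 0 0 -0.03 0 0.06; 0 0 0 0 -0.03 0 0.06; 0 0 0 0 -0.03 0 0.06"

```text
time: 20.35
tool_pos: [0.6414, -0.1787, 0.1656]
ee_rot: [-0.872, 0.009, 0.107]
wrist_force: [0.5, -0.1, -0.5]
width: 0.0597
```

```bash
python3 -c "
from h import *
lv()
from bench import robot;import cv2
cv2.imwrite('pics/w13.png',robot.snapshot('wrist'))
cv2.imwrite('pics/s13.png',cv2.resize(robot.snapshot('scene')[160:320,280:480],(750,600),interpolation=cv2.INTER_CUBIC))
a=robot.snapshot('top')[180:330,200:350];cv2.imwrite('pics/t13.png',cv2.resize(a,(600,600),interpolation=cv2.INTER_CUBIC))"
```

```text
{'time': 20.35, 'joint_positions': [-0.6151, 0.6547, 0.8643, 0.5721, 2.0591, -0.5589], 'tool_pos': [0.6414, -0.1787, 0.1656], 'ee_rot': [-0.8724, 0.0085, 0.1073], 'wrist_force': [0.481, -0.0743, -0.4855], 'width': 0.0597}
grip [ 0.6428 -0.1907  0.18  ] rot err [-0.001  0.001 -0.012] F tool [ 0.5  0.3 -0.4]
pushing -x lever angle if contact 0.05400000000000002 r 0.2627
following +x lever angle if contact 0.197 r 0.2573
```

View pics/w13.png

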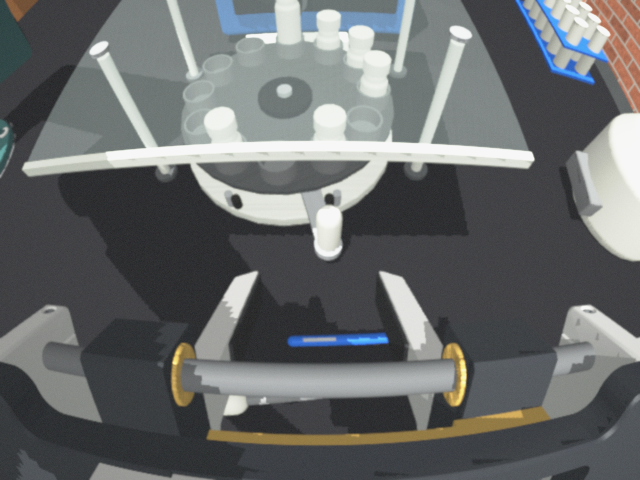

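View pics/s13.png

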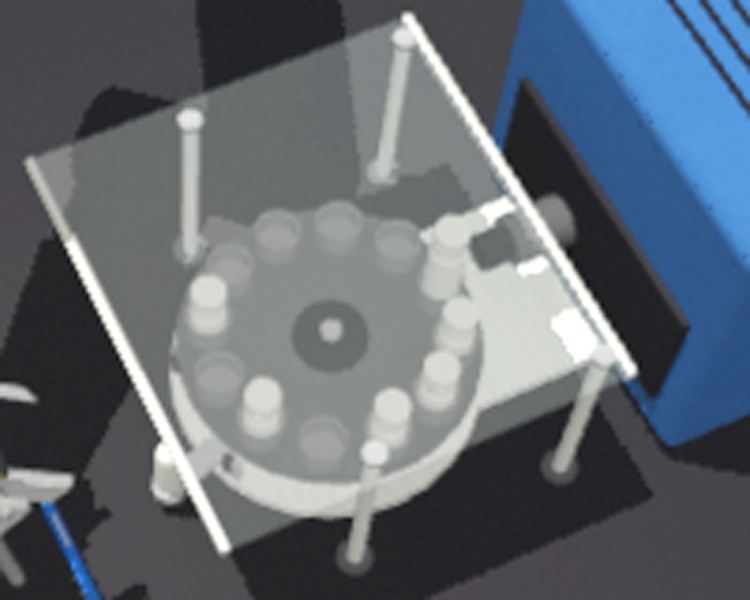

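View pics/t13.png

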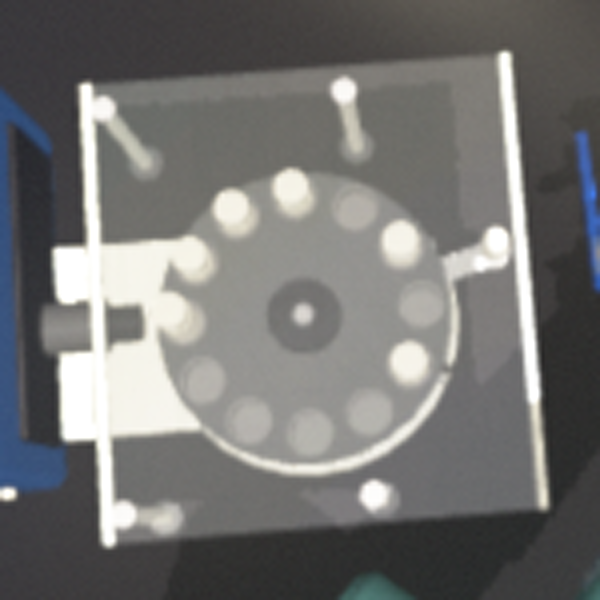

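Emit:
arm_command:
  series: "0 0 0 0 -0.01 0 0.06; 0 0 0 0 0 0 0.06"

```text
time: 20.7
tool_pos: [0.6422, -0.1846, 0.1721]
ee_rot: [-0.873, 0.008, 0.106]
wrist_force: [-0.0, 0.6, 0.3]
width: 0.0597
```

```bash
python3 -c "
from bench import robot
from h import st
st();print(robot.close_job())"
```

```text
{'time': 20.7, 'joint_positions': [-0.621, 0.6612, 0.8412, 0.575, 2.0752, -0.5538], 'tool_pos': [0.6422, -0.1846, 0.1721], 'ee_rot': [-0.8726, 0.0079, 0.1064], 'wrist_force': [-0.0123, 0.5959, 0.3208], 'width': 0.0597}
the job is handed in; nothing more can be done
None
```

The tall vial now stands at the analyser's snout and the lever is home. It started five stations before the reading position, and five full lever strokes brought it round. I handed the job in at 20.7 s.

- **Stops:** At the far stop the force in the swing direction was about 11–15 N each time I read it, always at the same tool position to within about 0.5 mm. That estimated position was 0.560–0.564 rad against the nominal 0.567, so within calibration error. After each return the force on the fingers had dropped to noise level before the next stroke, up to 1.6 N after the last one.
- **Last checks:** The final scene, top and wrist pictures show the tall vial in the cup before the snout. The lever's post is at the same pixels as at the start, and the vials are in their cups. The fingers are withdrawn clear of the changer and touching nothing.
- **Bystanders:** The pen shows no movement in the pictures. I did not measure the pipette, bottles or tip rack again, but the arm never came into contact with them.

No check failed or disagreed.

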